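Pack the polishing tray: tamp the stones level and nest the beakers

ROBOT

A 6-joint arm with a two-finger parallel gripper is mounted at the origin on a cart in front of the work surface, level with it; the furniture and walls round the work are solid. World frame = base frame: x ahead of the robot, y to its left, z up, the work surface at z = 0. Lengths are in m, angles in rad, forces in N, time in s.
With the tool pointing down it reaches from about 0.275 to 0.75 m from the base axis. Payload 10.2 kg.
Tool frame: the origin (TCP) lies midway between the tips of the shut fingers; the grasp point (between the pads) lies 19 mm behind it; z points along the fingers, y is the line along which they close (so a half turn about z gives the same grasp; the last joint's range is limited). The gripper opens to 85 mm and grips with 20 to 120 N. Pads are 22 mm wide; open, the fingers measure 114 mm over their backs; the gripper's body (76 mm by 85 mm) begins 54 mm behind the grasp point. The pads swing forward as they close: fully open they stand 13 mm farther back than shut.
Start: joints at [1.055, 0.313, 1.498, -0, 1.331, -0.223], TCP at [0.152, 0.503, 0.208] pointing down, gripper open.
Joint ranges: [-2.94, 2.94], [-0.97, 2.17], [0.19, 2.56], [-1.23, 4.37], [0.02, 3.11], [-2.88, 2.88]. Speed limits (rad/s): [2.39, 2.39, 3.01, 3.14, 3.14, 3.14].

INTERFACE

Orientations are given as a unit quaternion [w, x, y, z].
In Python, from workcell import status, cams, ticket, models gives the robot as it stands.
- The arm moves only by the tool drive_tool, never from a script. Its argument "motion" is a list of rows, each a list of 7 numbers: the shift along the tool's x, y, z in cm, then the turn, a rotation vector about the tool's x, y, z in rad, then the finger opening in cm, from 0 to 8.54. A call has 1 to 12 rows; each row shifts and turns the commanded pose from where the row before left it, along the tool's axes as they then stand; what a row does not reach is not made up. A row lasts 1/8 s, in which the tool goes at most 62.5 mm and 10.7 degrees, less where a joint would pass 70% of its speed; a pose out of reach is approached as far as the arm can. A call is refused whole if a number of a shift passes 6.25 or a number of a turn 0.188, either way. A call with a gripper value outside its range is refused whole. The fingers move at their own pace and stop on an object; "grip_force" is the grip in N (left out, the last holds). Time passes only in rows, so rows that do not move let the fingers close. It gives the time, the measured TCP pose, the force, the opening and the grip force at its end, in the units of the state.
- status.observe(): the state, without advancing time (a new reading comes with each control period).
- cams.read_camera(name): name is "scene" or "side" or "wrist"; returns the picture (384x512x3 uint8, blue, green, red); there is no depth.
- cams.calibration(name): a dict with "fx", "fy", "cx", "cy" (pixels), "R" (3x3) and "t" (3): a world point X has camera coordinates R X + t; the wrist camera has in their place "tool_from_camera" (4x4, takes a point from camera to tool coordinates, whose origin is the TCP and whose axes are the flange's). Camera axes: x right, y down, z forward; pixel columns grow to the right and rows downward; lengths in m; the calibration is good to about 2 mm. A picture is of the moment at which its call begins: read the wrist's pose just before it. calibration takes no time and is no camera call.
- ticket.job_done(): hands the job in; it is judged then, once.
Trained networks look in the newest picture that a camera, given by its name, has taken for a name from the list of things; names that differ only in an ending like _2 or _b are one class to them, and where a whole thing is asked for, a point or a joint stands for the part that bears it (a point fixed in the world has none). Each returns a list of dicts, best first, with "p" (0 to 1); they miss things now and then, are a little off and sometimes report something else, mostly with a low value. They report only what shows in the picture. A call takes as long as a camera call. They do not tell look-alikes from the thing itself.
- models.spot_in(camera, query): "at" ([x, y, z] in m, in the coordinates of the camera as it stood for that picture, good to about 4 mm: the middle of the surface that is visible of it).
The state is a dict: "time_s": time; "joint_positions": joint angles; "joint_velocities": joint speeds; "joint_efforts": joint torques, N m; "tool_pos": TCP position; "tcp_rot": TCP orientation; "force": force on the tool from outside, world axes, zero at the start; "ft_torque": the same for the moment, N m; "width": opening from 0.0 (shut) to 1.0 (fully open); "grip_force": force on a finger pad.
Only numpy, scipy, OpenCV 4.12 (cv2) and the standard library are available. Lean on these libraries where they do the work, as an engineer would, in place of code of your own. Each camera call takes 0.05 s, during which the arm holds its last target. There are 200 camera calls.

TASK

Pack the grey polishing tray, the one with a beaker standing in it: put every loose grey stone into its wide compartment, and once they are all in, tamp them down firmly with the wooden tamper until all the stones, including the ones that were heaped there already, lie in one level layer with none riding on another. Nest all the loose metal beakers, upside down as they are, straight over the one that stands in the narrow compartment, so that they make one upright stack in the tray. In the end the tamper must stand upright on the bench beside the tray, with the stones still level; leave the small round tin where it is.

Things in the scene. Friction and masses are not known exactly. Their poses are not given: they have to be found in the camera images.
- tray: Grey sheet-steel tray, fixed to the bench, 200 (x) x 270 (y) x 50 high, walls and floor 2 thick. Origin: centre of its underside; z up. A wall across it 42 high at y = -31..-29 mm splits it: the wide compartment, for the stones, is inside x -98..98, y -29..133 mm; the narrow compartment, for the beakers, is inside x -98..98, y -133..-31 mm.
- stone_0: Grey ceramic tumbling stone, a rounded block 34 (x) x 30 (y) x 27 (z) mm, 70 g, origin at its centre. Starts lying flat on the bench beside the tray; may be absent.
- stone_1: Grey ceramic tumbling stone, a rounded block 34 (x) x 30 (y) x 27 (z) mm, 70 g, origin at its centre. Starts lying flat on the bench beside the tray; may be absent.
- stone_2: Grey ceramic tumbling stone, a rounded block 34 (x) x 30 (y) x 27 (z) mm, 70 g, origin at its centre. Starts lying flat on the bench beside the tray; may be absent.
- stone_3: Grey ceramic tumbling stone, a rounded block 34 (x) x 30 (y) x 27 (z) mm, 70 g, origin at its centre. Starts lying flat on the bench beside the tray; may be absent.
- stone_4: Grey ceramic tumbling stone, a rounded block 34 (x) x 30 (y) x 27 (z) mm, 70 g, origin at its centre. Starts lying flat on the bench beside the tray; may be absent.
- stone_5: Grey ceramic tumbling stone, a rounded block 34 (x) x 30 (y) x 27 (z) mm, 70 g, origin at its centre. Starts in the wide compartment, in a heap of three, on the tray floor.
- stone_6: Grey ceramic tumbling stone, a rounded block 34 (x) x 30 (y) x 27 (z) mm, 70 g, origin at its centre. Starts in the wide compartment, in a heap of three, on the tray floor.
- stone_7: Grey ceramic tumbling stone, a rounded block 34 (x) x 30 (y) x 27 (z) mm, 70 g, origin at its centre. Starts in the wide compartment, in a heap of three: lies on top of stone_5 and stone_6.
- beaker_0: Cast aluminium beaker standing upside down, a tapered cup: 75 high, mouth (down) 68 across, closed end (up) 42 across; wall 2, solid end 25 thick, 130 g. Origin: middle of the mouth, at the underside; z up. Grip it round the closed end, about 46 across 15 mm below the top. Put over another one it centres itself and comes to rest 25 mm higher than that one (closed end on closed end, about 2 mm play at the side). Starts on the bench; may be absent.
- beaker_1: Cast aluminium beaker standing upside down, a tapered cup: 75 high, mouth (down) 68 across, closed end (up) 42 across; wall 2, solid end 25 thick, 130 g. Origin: middle of the mouth, at the underside; z up. Grip it round the closed end, about 46 across 15 mm below the top. Put over another one it centres itself and comes to rest 25 mm higher than that one (closed end on closed end, about 2 mm play at the side). Starts on the bench; may be absent.
- beaker_2: Cast aluminium beaker standing upside down, a tapered cup: 75 high, mouth (down) 68 across, closed end (up) 42 across; wall 2, solid end 25 thick, 130 g. Origin: middle of the mouth, at the underside; z up. Grip it round the closed end, about 46 across 15 mm below the top. Put over another one it centres itself and comes to rest 25 mm higher than that one (closed end on closed end, about 2 mm play at the side). Starts on the bench; may be absent.
- beaker_base: Beaker of the same kind and size, loose, standing upside down in the narrow compartment: the bottom of the stack. Origin: middle of its mouth, at the underside.
- tamper: Wooden tamper: flat board 64 (x) x 80 (y) x 16 mm, square upright post 26 x 26 mm in its middle, top 126 mm above the underside; 0.28 to 0.46 kg. Origin: centre of the underside; z up the post, where it is gripped. Tamp with 10 to 20 N; a stone that rides on others is first pushed off sideways with the board's edge, held just above the lower stones.
- small_tin: Round wax tin 68 across, 29 high, loose, among the other things on the bench; must stay where it is. Origin: centre of its underside.
Mind the look-alikes: they are no part of the job. What is shaped like the stone_0 but turquoise or yellow is not meant.

How it is judged:
By the outcome, as a careful person would: the job done as asked, in the order asked, and still so for the second after the job is handed in, with the robot touching nothing.
Of stone_0, stone_1, stone_2, stone_3, stone_4 only 3 to 5 are there at a start; the rules pass over those that are not, and their reading is None.
Of beaker_0, beaker_1, beaker_2 only 2 to 3 are there at a start; the rules pass over those that are not, and their reading is None.
At some moment in a run one of stone_0, stone_1, stone_2, stone_3, stone_4 may be knocked a few centimetres aside while the robot is not near it.
It also fails if it takes over 210 s, if anything falls off the work surface, if the arm or the gripper's body presses on something with over 40 N, if the wrist force passes 120 N, or if a joint passes its speed limit or range.

## Working session

There is one attempt and no reset: what is moved stays moved. The work goes in short steps, Python scripts to look and compute and a tool call to move; the robot and the scene stay as the last step left them, time stands still between calls to the robot, and variables do not carry over. Pictures are saved under pics/ and viewed, at most 14 in all, crops included, and the job is handed in when it is done.

Besides the shell and the picture viewer there is one more tool, called after "Request:" in YAML: its name, and indented under it one key for each argument. drive_tool: Moves the arm, as the interface text tells. Its arguments: {"type":"object","properties":{"motion":{"type":"array"},"grip_force":{"type":"number"}},"required":["motion"]}

```bash
ls; mkdir -p pics
cat > h.py <<'E'
import numpy as np, cv2
from workcell import status, cams, ticket, models
from scipy.spatial.transform import Rotation as Ro
def T():
    s=status.observe(); q=s["tcp_rot"]
    return np.array(s["tool_pos"]), Ro.from_quat([q[1],q[2],q[3],q[0]]).as_matrix()
def camW(n):
    c=cams.calibration(n)
    if n=="wrist":
        p,R=T(); M=np.array(c["tool_from_camera"]); return R@M[:3,:3], R@M[:3,3]+p, c
    R=np.array(c["R"]); return R.T, -R.T@np.array(c["t"]), c
def snap(n,f=None):
    A=camW(n); im=cams.read_camera(n)
    if f: cv2.imwrite("pics/"+f,im)
    return im,A
def find(n,q,A):
    return [(round(d["p"],2),np.round(A[0]@np.array(d["at"])+A[1],3), np.array(d["at"])) for d in models.spot_in(n,q)]
def px(A,at):
    c=A[2]; return int(c["fx"]*at[0]/at[2]+c["cx"]),int(c["fy"]*at[1]/at[2]+c["cy"])
def ray(A,u,v,z):
    c=A[2]; d=A[0]@np.array([(u-c["cx"])/c["fx"],(v-c["cy"])/c["fy"],1]); return A[1]+d*(z-A[1][2])/d[2]
def proj(A,X):
    return px(A,A[0].T@(np.array(X)-A[1]))
E
python3 - <<'E'
from h import *
p,R=T(); print(p,R.round(3).tolist(),status.observe()["time_s"])
for n in("scene","side"):
    im,A=snap(n,n+"0.png"); print(n,A[1].round(3),A[0].round(2).tolist())
    for q in("stone_0","beaker_0","tamper","small_tin","tray"):
        for d in find(n,q,A): 
            u,v=px(A,d[2]); print(q,d[0],d[1],(u,v),im[min(max(v,0),383),min(max(u,0),511)])
E
```

```text
pics
[0.15137732 0.50239797 0.20734012] [[-0.957, 0.289, -0.001], [0.289, 0.957, -0.001], [0.0, -0.001, -1.0]] 0.0
scene [0.053 0.714 0.969] [[-0.87, -0.35, 0.35], [-0.5, 0.64, -0.59], [-0.02, -0.69, -0.73]]
stone_0 0.55 [ 0.412 -0.331  0.022] (305, 151) [171 179  28]
stone_0 0.52 [ 0.476 -0.251  0.023] (282, 157) [138 148 152]
stone_0 0.52 [ 0.438 -0.028  0.059] (265, 191) [139 153 153]
stone_0 0.44 [ 0.496 -0.335  0.025] (287, 144) [134 145 147]
stone_0 0.41 [ 0.417 -0.015  0.026] (268, 202) [144 157 158]
stone_0 0.4 [ 0.463 -0.018  0.023] (257, 197) [141 152 155]
beaker_0 0.76 [ 0.549 -0.432  0.041] (286, 124) [204 210 207]
beaker_0 0.72 [0.399 0.191 0.054] (242, 242) [204 209 207]
beaker_0 0.64 [0.394 0.392 0.062] (206, 295) [192 196 195]
tamper 0.72 [0.401 0.296 0.059] (223, 267) [ 94 145 180]
tamper 0.5 [ 0.399 -0.254  0.028] (301, 162) [138 150 152]
small_tin 0.54 [ 0.445 -0.441  0.031] (309, 132) [ 87 112 157]
tray 0.6 [ 0.444 -0.065  0.006] (268, 194) [114 124 125]
side [ 0.487 -1.178  0.719] [[1.0, -0.02, -0.01], [-0.0, -0.51, 0.86], [-0.02, -0.86, -0.51]]
stone_0 0.72 [ 0.
[... 360 characters left out ...]
 [ 0.426 -0.04   0.021] (237, 202) [81 89 91]
stone_0 0.47 [ 0.486 -0.267  0.024] (258, 246) [110 117 123]
beaker_0 0.86 [ 0.557 -0.464  0.047] (290, 291) [152 158 158]
beaker_0 0.72 [0.427 0.367 0.037] (241, 143) [120 128 127]
beaker_0 0.69 [0.403 0.153 0.041] (232, 167) [146 151 152]
beaker_0 0.65 [ 0.427 -0.037  0.02 ] (238, 201) [81 89 93]
beaker_0 0.43 [ 0.466 -0.17   0.053] (250, 216) [137 142 143]
tamper 0.74 [ 0.407 -0.276  0.026] (227, 248) [ 97 111 112]
tamper 0.56 [0.405 0.273 0.069] (234, 146) [ 55  87 115]
small_tin 0.85 [ 0.451 -0.472  0.024] (243, 302) [ 97 129 182]
tray 0.83 [ 0.436 -0.096  0.018] (240, 212) [106 112 113]
tray 0.21 [ 0.424 -0.04   0.018] (237, 203) [78 84 89]
```

Run:
```python
import cv2
a=cv2.imread("pics/scene0.png");b=cv2.imread("pics/side0.png")
a=cv2.resize(a[95:325,140:370],(600,600),interpolation=2); b=cv2.resize(b[110:330,170:330],(436,600),interpolation=2)
cv2.imwrite("pics/c0.png",a);cv2.imwrite("pics/c1.png",b)
```

```text
(no output)
```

View pics/c0.png

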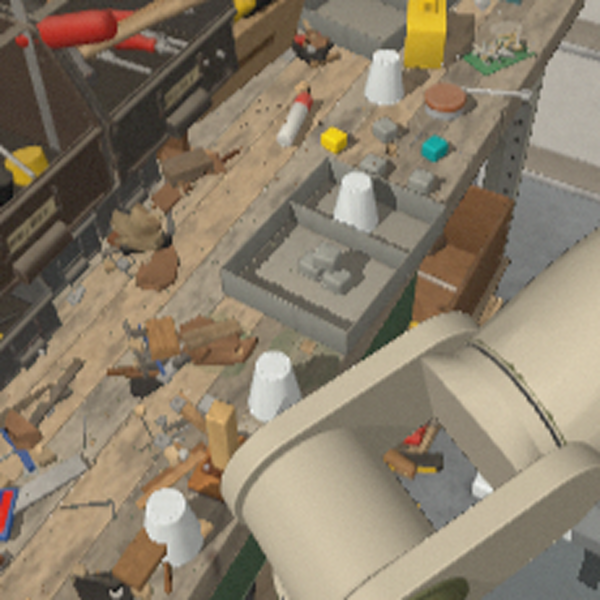

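View pics/c1.png

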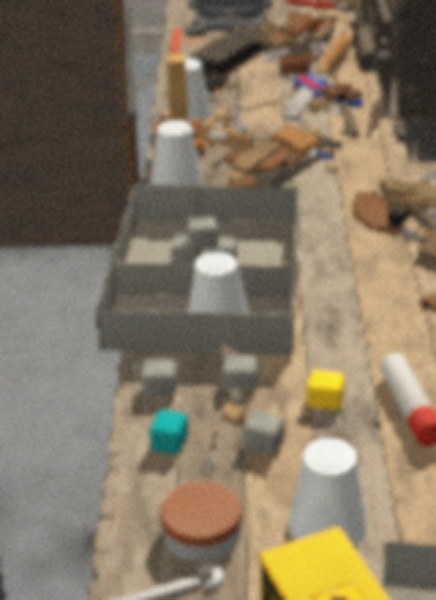

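The pictures show three grey loose stones at about (0.41,-0.27), (0.485,-0.26) and (0.50,-0.345). There are three loose beakers, at (0.55,-0.45), (0.40,0.17) and (0.41,0.38). The tamper is at (0.40,0.285), the tray near (0.44,-0.08), and the base beaker at (0.466,-0.16). I'll move above the stone area and square the tool to the world axes.

Request:
drive_tool:
  motion:
    - [0,0,-3,0,0,-0.147,8.5]
    - [0,0,-3,0,0,-0.147,8.5]
    - [-2.2,-5.2,-1,0,0,0,8.5]
    - [-2.2,-5.2,-1,0,0,0,8.5]
    - [-2.2,-5.2,-1,0,0,0,8.5]
    - [-2.2,-5.2,-1,0,0,0,8.5]
    - [-2.2,-5.2,-1,0,0,0,8.5]
    - [-2.2,-5.2,-1,0,0,0,8.5]
    - [-2.2,-5.2,-1,0,0,0,8.5]
    - [-2.2,-5.2,-1,0,0,0,8.5]
    - [-2.2,-5.2,-1,0,0,0,8.5]
    - [-2.2,-5.2,-1,0,0,0,8.5]

```text
time_s: 2.1
tool_pos: [0.3725, -0.019, 0.3685]
tcp_rot: [0.0, -0.0, 1.0, -0.0]
force: [1.4, 0.7, 0.3]
width: 0.996
grip_force: 0.0
```

Request:
drive_tool:
  motion:
    - [-2,-5,0,0,0,0,8.5]
    - [-2,-5,0,0,0,0,8.5]
    - [-1,-5,0,0,0,0,8.5]
    - [0,-5,0,0,0,0,8.5]
    - [0,-5,0,0,0,0,8.5]
    - [0,0,0,0,0,0,8.5]
    - [0,0,0,0,0,0,8.5]

```text
time_s: 2.98
tool_pos: [0.4225, -0.2665, 0.368]
tcp_rot: [0.0, -0.001, 1.0, 0.0]
force: [-0.6, -0.7, 0.3]
width: 0.995
grip_force: 0.0
```

```bash
cat > look.py <<'E'
import sys
from h import *
# usage: look.py out.png q1 q2...
im,A=snap("wrist",sys.argv[1]); s=status.observe(); p,R=T()
print("t",s["time_s"],"p",p.round(4),"q6",np.round(s["joint_positions"],2),"F",np.round(s["force"],1),"w",s["width"])
print("R",R.round(3).tolist())
for q in sys.argv[2:]:
    for d in find("wrist",q,A):
        u,v=px(A,d[2]); print(q,d[0],d[1],(u,v),im[min(max(v,0),383),min(max(u,0),511)])
E
python3 look.py w1.png stone_0 beaker_0 small_tin tray; python3 -c "
from h import *
print(cams.calibration('wrist'))"
```

```text
t 3.025 p [ 0.4226 -0.2661  0.3682] q6 [-0.8   0.2   1.24  0.    1.71 -2.37] F [-0.4  0.3  0.2] w 0.9996107121624636
R [[-1.0, -0.002, 0.0], [-0.002, 1.0, -0.0], [-0.0, -0.0, -1.0]]
stone_0 0.8 [ 0.402 -0.26   0.031] (257, 137) [185 198 199]
stone_0 0.77 [ 0.483 -0.255  0.024] (259, 177) [186 198 200]
stone_0 0.69 [ 0.502 -0.341  0.027] (217, 186) [184 197 199]
stone_0 0.67 [ 0.443 -0.04   0.052] (376, 161) [181 194 195]
stone_0 0.61 [ 0.413 -0.34   0.029] (215, 142) [210 216  49]
stone_0 0.59 [ 0.474 -0.047  0.026] (364, 173) [85 91 92]
stone_0 0.51 [ 0.554 -0.284  0.023] (245, 209) [ 45 240 253]
stone_0 0.46 [ 0.42  -0.035  0.027] (375, 146) [157 170 171]
beaker_0 0.81 [ 0.547 -0.44   0.056] (165, 212) [223 226 225]
beaker_0 0.75 [0.399 0.159 0.049] (489, 137) [157 160 158]
small_tin 0.67 [ 0.446 -0.449  0.028] (160, 159) [111 149 207]
tray 0.82 [ 0.441 -0.051  0.002] (360, 154) [109 121 128]
tray 0.23 [ 0.447 -0.038  0.055] (377, 163) [181 195 196]
{'fx': 264.3394340048126, 'fy': 264.3394340048126, 'cx': 254.62903183054698, 'cy': 192.0945701969674, 'tool_from_camera': array([[ 1.02870716e-03, -9.45865936e-01, -3.24555962e-01,
         8.33190358e-02],
       [ 9.99999259e-01,  7.61695232e-04,  9.49743227e-04,
         4.93745811e-04],
       [-6.51117037e-04, -3.24556699e-01,  9.45866019e-01,
        -1.66188295e-01],
       [ 0.00000000e+00,  0.00000000e+00,  0.00000000e+00,
         1.00000000e+00]])}
```

View pics/w1.png

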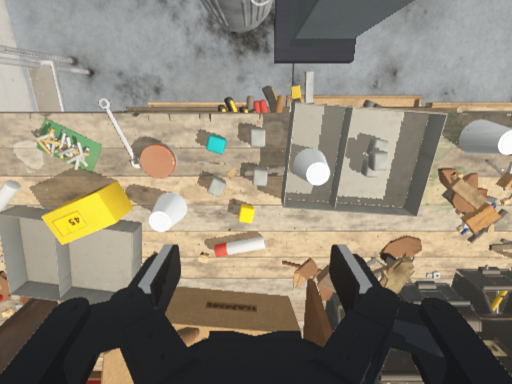

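Seen from above (image right = +y, down = +x): stones at (257,137), (259,177) and (217,186), base beaker top at (317,170), and heap near (376,160). The tray's rim corners are at (291,104), (446,113), (416,215) and (283,207). Next I'll measure these more precisely.

Run:
```python
from h import *
A=camW("wrist"); im=cv2.imread("pics/w1.png")
for c in[(291,104),(446,113),(416,215),(283,207),(350,108),(338,212)]: print(c,ray(A,*c,0.05 if c[0] not in(350,338) else .042).round(3))
print("base top",ray(A,317,169,.077).round(3),ray(A,171,204,.075).round(3))
S=cv2.resize(im[115:205,195:285],(540,540),interpolation=cv2.INTER_CUBIC)
H=cv2.resize(im[90:220,275:450],(700,520),interpolation=cv2.INTER_CUBIC)
cv2.imwrite("pics/S.png",np.vstack([cv2.resize(S,(400,400)),np.zeros((0,400,3),np.uint8)])) 
cv2.imwrite("pics/SH.png",np.hstack([cv2.resize(S,(380,380)),cv2.resize(H,(420,380))]))
```

```text
(291, 104) [ 0.344 -0.203  0.05 ]
(446, 113) [0.358 0.071 0.05 ]
(416, 215) [0.553 0.057 0.05 ]
(283, 207) [ 0.537 -0.209  0.05 ]
(350, 108) [ 0.35  -0.096  0.042]
(338, 212) [ 0.55  -0.096  0.042]
base top [ 0.453 -0.155  0.077] [ 0.521 -0.421  0.075]
```

View pics/SH.png

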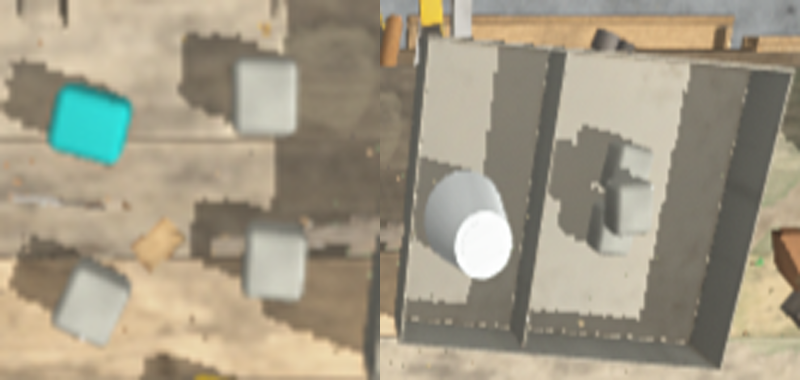

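Run:
```python
from h import *
A=camW("wrist")
for n,u,v in(("A",258.2,137.5),("B",260.1,176.6),("C",217,186.5)): print(n,ray(A,u,v,.022).round(4))
for n,u,v,z in(("h1",275+632/2.4,90+160/2.923,.025),("top",275+630/2.4,90+207/2.923,.05),("h2",275+608/2.4,90+237/2.923,.025)): print(n,ray(A,u,v,z).round(4))
print(T()[0])
```

```text
A [ 0.4048 -0.2587  0.022 ]
B [ 0.4824 -0.2543  0.022 ]
C [ 0.5036 -0.3418  0.022 ]
h1 [0.4163 0.2792 0.025 ]
top [0.4424 0.2614 0.05  ]
h2 [0.4684 0.2777 0.025 ]
[ 0.42263129 -0.26621253  0.36830828]
```

Request:
drive_tool:
  motion:
    - [0.4,0.15,6,0,0,0,5.5]
    - [0.4,0.15,6,0,0,0,5.5]
    - [0.5,0.2,6,0,0,0,5.5]
    - [0.5,0.2,6,0,0,0,5.5]
    - [0,0,6,0,0,0,5.5]
    - [0,0,2.5,0,0,0,5.5]
    - [0,0,2,0,0,0,5.5]
    - [0,0,1.9,0,0,0,5.5]
    - [0,0,0,0,0,0,5.5]
    - [0,0,0,0,0,0,2]
    - [0,0,0,0,0,0,2]
    - [0,0,0,0,0,0,2]
  grip_force: 40

```text
time_s: 4.72
tool_pos: [0.4047, -0.2602, 0.0044]
tcp_rot: [0.0, -0.001, 1.0, -0.0]
force: [0.7, 0.4, 0.4]
width: 0.234
grip_force: 0.0
```

Request:
drive_tool:
  motion:
    - [0,0,0,0,0,0,2]
    - [0,0,0,0,0,0,2]

```text
time_s: 4.97
tool_pos: [0.4045, -0.2601, 0.004]
tcp_rot: [0.0, -0.001, 1.0, -0.0]
force: [-0.2, 0.0, -0.8]
width: 0.235
grip_force: 0.0
```

Request:
drive_tool:
  motion:
    - [0,0,0,0,0,0,5.5]
    - [0,0,0,0,0,0,5.5]
    - [0,0,-5,0,0,0,5.5]
    - [0,0,-5,0,0,0,5.5]
    - [0,0,-5,0,0,0,5.5]
    - [0,0,0,0,0,0,5.5]

```text
time_s: 5.72
tool_pos: [0.4057, -0.2612, 0.1572]
tcp_rot: [0.002, -0.001, 1.0, -0.003]
force: [0.2, 0.3, -0.9]
width: 0.643
grip_force: 0.0
```

```bash
python3 look.py w2.png stone_0
```

```text
t 5.775 p [ 0.4048 -0.2604  0.1548] q6 [-0.82  0.27  1.71 -0.    1.17 -2.39] F [ 0.3  1.  -0.8] w 0.6415217374415301
R [[-1.0, -0.001, 0.002], [-0.001, 1.0, -0.002], [-0.002, -0.002, -1.0]]
stone_0 0.93 [ 0.411 -0.342  0.028] (185, 180) [221 227  51]
stone_0 0.9 [ 0.477 -0.257  0.027] (257, 231) [196 209 210]
stone_0 0.88 [ 0.4   -0.262  0.033] (253, 172) [196 209 210]
stone_0 0.87 [ 0.422 -0.036  0.023] (443, 189) [107 117 117]
stone_0 0.81 [ 0.55  -0.287  0.023] (235, 278) [ 44 231 248]
stone_0 0.78 [ 0.488 -0.345  0.025] (188, 238) [192 205 206]
stone_0 0.7 [ 0.441 -0.042  0.052] (450, 214) [138 148 149]
stone_0 0.59 [ 0.468 -0.048  0.025] (426, 225) [90 96 96]
```

View pics/w2.png

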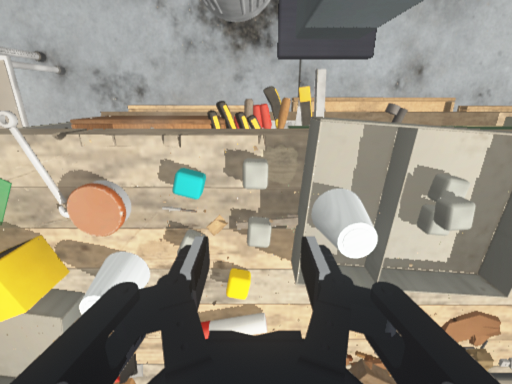

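Run:
```python
from h import *
A=camW("wrist"); im=cv2.imread("pics/w2.png")
for n,u,v in(("A",255.5,174),("B",259,232),("base",356,240)): print(n,ray(A,u,v,.024 if n!="base" else .077).round(4))
p=T()[0]; print(proj(A,p),proj(A,[.4045,-.26,.027]),proj(A,[.4045,-.26,.004]))
for n in("scene","side"):
    i,B=snap(n); print([d[:2] for d in find(n,"stone_0",B)])
```

```text
A [ 0.4002 -0.258   0.024 ]
B [ 0.4749 -0.2534  0.024 ]
base [ 0.4564 -0.154   0.077 ]
(253, 227) (253, 178) (253, 173)
[(0.6, array([ 0.474, -0.252,  0.022])), (0.58, array([ 0.402, -0.252,  0.026])), (0.54, array([ 0.459, -0.02 ,  0.023])), (0.49, array([ 0.556, -0.275,  0.022])), (0.42, array([ 0.497, -0.336,  0.021]))]
[(0.61, array([ 0.424, -0.039,  0.02 ])), (0.6, array([ 0.443, -0.047,  0.048])), (0.51, array([ 0.567, -0.295,  0.022])), (0.5, array([ 0.418, -0.353,  0.025])), (0.48, array([ 0.402, -0.275,  0.024])), (0.47, array([ 0.504, -0.351,  0.021])), (0.44, array([ 0.466, -0.043,  0.026]))]
```

Run:
```python
import cv2
im=cv2.imread("pics/w2.png"); cv2.imwrite("pics/t2.png",cv2.resize(im[150:300,160:360],(800,600),interpolation=2))
```

```text
(no output)
```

View pics/t2.png

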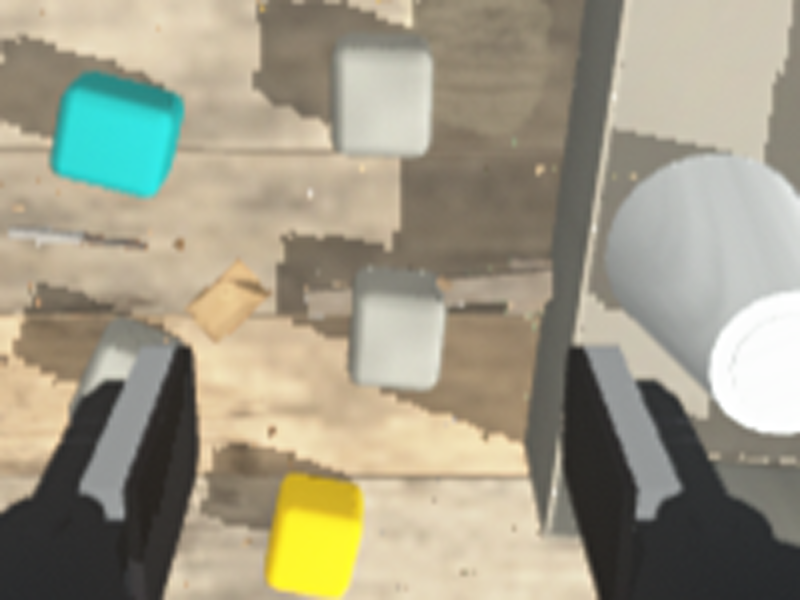

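The fingertips seem to sit well above the reported TCP, so the fingers closed over the top of the stone. I'll go down again, lower this time, and watch the force.

Request:
drive_tool:
  motion:
    - [0.3,0.1,5,0,0,0,5.5]
    - [0,0,5,0,0,0,5.5]
    - [0,0,4,0,0,0,5.5]
    - [0,0,1,0,0,0,5.5]
    - [0,0,0.5,0,0,0,5.5]
    - [0,0,0.5,0,0,0,5.5]
    - [0,0,0,0,0,0,5.5]

```text
time_s: 6.9
tool_pos: [0.4017, -0.2593, -0.0056]
tcp_rot: [0.0, -0.001, 1.0, -0.0]
force: [-0.7, 0.5, 0.5]
width: 0.645
grip_force: 0.0
```

Request:
drive_tool:
  motion:
    - [0,0,0,0,0,0,2.5]
    - [0,0,0,0,0,0,2.5]
    - [0,0,0,0,0,0,2.5]
    - [0,0,0,0,0,0,2.5]

```text
time_s: 7.4
tool_pos: [0.4018, -0.2594, -0.0054]
tcp_rot: [0.0, -0.001, 1.0, -0.0]
force: [-1.9, 1.4, 6.1]
width: 0.339
grip_force: 40.0
```

Request:
drive_tool:
  motion:
    - [0,0,-4,0,0,0,2.5]
    - [0,0,-5,0,0,0,2.5]
    - [0,0,-6,0,0,0,2.5]
    - [0,5,0,0,0,0,2.5]
    - [0,6,0,0,0,0,2.5]
    - [0,6,0,0,0,0,2.5]
    - [0.2,6,0,0,0,0,2.5]
    - [0.2,5.4,0,0,0,0,2.5]
    - [0,0,0,0,0,0,2.5]

```text
time_s: 8.52
tool_pos: [0.3965, 0.0278, 0.1441]
tcp_rot: [0.0, -0.003, 1.0, 0.0]
force: [0.7, -1.1, -0.4]
width: 0.338
grip_force: 40.1
```

```bash
python3 look.py w3.png stone_0 beaker_0 tamper
```

```text
t 8.575 p [0.3969 0.0261 0.1441] q6 [-0.23  0.1   1.94 -0.    1.1  -1.81] F [ 0.5  0.4 -0.6] w 0.3374863912589755
R [[-1.0, -0.005, 0.0], [-0.005, 1.0, -0.0], [-0.0, -0.0, -1.0]]
stone_0 0.86 [ 0.42  -0.023  0.026] (209, 199) [196 209 210]
stone_0 0.75 [0.388 0.028 0.178] (253, 241) [123 133 132]
stone_0 0.65 [ 0.44  -0.033  0.053] (197, 225) [196 208 210]
stone_0 0.64 [ 0.471 -0.022  0.028] (212, 239) [196 209 209]
stone_0 0.55 [ 0.557 -0.276  0.022] (23, 293) [ 50 244 254]
beaker_0 0.94 [0.393 0.166 0.063] (394, 188) [196 199 196]
tamper 0.82 [0.4   0.274 0.018] (466, 182) [38 53 83]
```

View pics/w3.png

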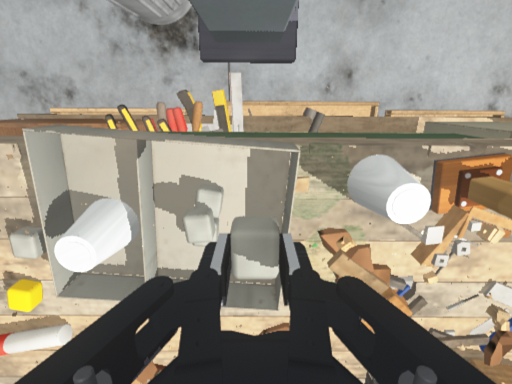

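Request:
drive_tool:
  motion:
    - [0,-0.3,5,0,0,0,2.5]
    - [0,0,5,0,0,0,2.5]
    - [0,0,3,0,0,0,2.5]
    - [0,0,1.4,0,0,0,2.5]
    - [0,0,0.1,0,0,0,2.5]
    - [0,0,0,0,0,0,4]
    - [0,0,0,0,0,0,4]
    - [0,0,-3,0,0,0,4]
    - [0,0,-6,0,0,0,5.5]
    - [0,0,-6,0,0,0,5.5]
    - [0,0,0,0,0,0,5.5]

```text
time_s: 10.1
tool_pos: [0.3993, 0.0215, 0.1531]
tcp_rot: [0.005, -0.001, 1.0, -0.001]
force: [-0.1, 0.6, -1.6]
width: 0.648
grip_force: 0.0
```

Request:
drive_tool:
  motion:
    - [-1.6,-5.5,0,0,0,0,5.5]
    - [-1.6,-5.5,0,0,0,0,5.5]
    - [-1.6,-5.5,0,0,0,0,5.5]
    - [-1.6,-5.5,0,0,0,0,5.5]
    - [-1.5,-5.6,0,0,0,0,5.5]
    - [0,0,5,0,0,0,5.5]
    - [0,0,0,0,0,0,5.5]

```text
time_s: 10.98
tool_pos: [0.4744, -0.2527, 0.0957]
tcp_rot: [-0.003, -0.0, 1.0, 0.003]
force: [0.4, 0.3, 0.1]
width: 0.642
grip_force: 0.0
```

```bash
python3 look.py w4.png stone_0
python3 - <<'E'
from h import *
im=cv2.imread("pics/w4.png"); cv2.imwrite("pics/t4.png",cv2.resize(im[120:384,60:480],None,fx=1.6,fy=1.6,interpolation=2))
E
```

```text
t 11.025 p [ 0.4757 -0.2532  0.0982] q6 [-0.71  0.46  1.6   0.    1.09 -2.28] F [ 0.3 -1.2  1.3] w 0.6463586248685707
R [[-1.0, -0.001, -0.003], [-0.001, 1.0, 0.002], [0.003, 0.002, -1.0]]
stone_0 0.91 [ 0.556 -0.287  0.025] (220, 267) [ 43 245 254]
stone_0 0.89 [ 0.443 -0.051  0.043] (489, 166) [77 83 84]
stone_0 0.85 [ 0.413 -0.341  0.029] (150, 128) [138 144  71]
stone_0 0.81 [ 0.472 -0.046  0.026] (471, 192) [ 97 105 106]
stone_0 0.74 [ 0.543 -0.431  0.055] (59, 275) [230 231 229]
stone_0 0.61 [ 0.422 -0.041  0.018] (484, 137) [85 91 92]
stone_0 0.58 [ 0.497 -0.34   0.029] (162, 217) [187 200 202]
stone_0 0.56 [ 0.478 -0.255  0.027] (251, 198) [187 201 202]
```

View pics/t4.png

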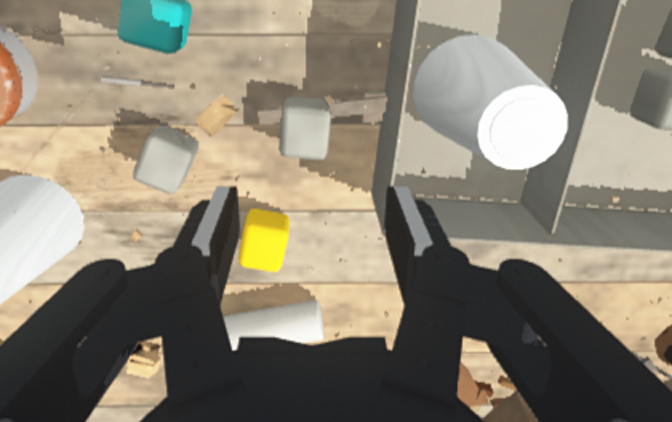

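B's top is at about (251,199) px and C's at about (164,220), turned about -22°. The yellow block at x=0.556 is clear of both.

Run:
```python
from h import *
A=camW("wrist")
print(ray(A,250.6,199.5,.024).round(4),ray(A,164.4,220,.024).round(4),ray(A,60+523/1.6,120+126/1.6,.077).round(4),T()[0])
```

```text
[ 0.4839 -0.2568  0.024 ] [ 0.5061 -0.3434  0.024 ] [ 0.4632 -0.1521  0.077 ] [ 0.47657251 -0.25363003  0.09976711]
```

Request:
drive_tool:
  motion:
    - [-0.45,-0.25,4,0,0,0,5.5]
    - [0,0,4,0,0,0,5.5]
    - [0,0,1.5,0,0,0,5.5]
    - [0,0,1.0,0,0,0,5.5]
    - [0,0,0,0,0,0,5.5]
    - [0,0,0,0,0,0,2.5]
    - [0,0,0,0,0,0,2.5]
    - [0,0,0,0,0,0,2.5]
    - [0,0,0,0,0,0,2.5]

```text
time_s: 12.2
tool_pos: [0.4815, -0.2569, -0.0047]
tcp_rot: [0.001, -0.001, 1.0, -0.001]
force: [-1.0, 1.1, 5.8]
width: 0.34
grip_force: 38.2
```

Request:
drive_tool:
  motion:
    - [0,0,-4,0,0,0,2.5]
    - [0,0,-6,0,0,0,2.5]
    - [0,0,-6,0,0,0,2.5]
    - [0.5,5.6,0,0,0,0,2.5]
    - [0.6,5.6,0,0,0,0,2.5]
    - [0.6,5.6,0,0,0,0,2.5]
    - [0.6,5.6,0,0,0,0,2.5]
    - [0.6,5.5,0,0,0,0,2.5]
    - [0,0,0,0,0,0,2.5]

```text
time_s: 13.32
tool_pos: [0.451, 0.0253, 0.1546]
tcp_rot: [0.0, -0.003, 1.0, 0.0]
force: [1.1, -0.9, -0.8]
width: 0.337
grip_force: 39.0
```

Request:
drive_tool:
  motion:
    - [-0.1,-0.3,5,0,0,0,2.5]
    - [0,0,5,0,0,0,2.5]
    - [0,0,4,0,0,0,2.5]
    - [0,0,1.5,0,0,0,2.5]
    - [0,0,0,0,0,0,2.5]
    - [0,0,0,0,0,0,4]
    - [0,0,0,0,0,0,4]
    - [0,0,-3,0,0,0,4]
    - [0,0,-6,0,0,0,5.5]
    - [0,0,-6,0,0,0,5.5]
    - [0,0,0,0,0,0,5.5]

```text
time_s: 14.7
tool_pos: [0.4548, 0.0191, 0.1535]
tcp_rot: [0.005, -0.001, 1.0, -0.001]
force: [1.0, 0.1, -0.7]
width: 0.644
grip_force: 0.0
```

Request:
drive_tool:
  motion:
    - [-0.7,-5.2,0,0,0,0,5.5]
    - [-0.7,-5.2,0,0,0,0,5.5]
    - [-0.7,-5.2,0,0,0,0,5.5]
    - [-0.7,-5.2,0,0,0,0,5.5]
    - [-0.8,-5.2,0,0,0,0,5.5]
    - [-0.8,-5.2,0,0,0,0,5.5]
    - [-0.8,-5.2,0,0,0,0,5.5]
    - [0,0,4,0,0,0.18,5.5]
    - [0,0,0,0,0,0.18,5.5]
    - [0,0,0,0,0,0,5.5]
    - [0,0,0,0,0,0,5.5]

```text
time_s: 16.08
tool_pos: [0.5052, -0.3444, 0.1092]
tcp_rot: [0.0, 0.177, 0.984, -0.0]
force: [0.8, -0.6, 0.4]
width: 0.641
grip_force: 0.0
```

```bash
python3 look.py w5.png stone_0
python3 - <<'E'
from h import *
im=cv2.imread("pics/w5.png"); cv2.imwrite("pics/t5.png",cv2.resize(im[100:300,130:512],None,fx=2,fy=2,interpolation=2))
E
```

```text
t 16.125 p [ 0.5052 -0.3444  0.1093] q6 [-0.79  0.59  1.35 -0.    1.2  -2.  ] F [-0.3 -0.7  0.1] w 0.6430900898347227
R [[-0.937, 0.348, 0.0], [0.348, 0.937, -0.001], [-0.001, -0.0, -1.0]]
stone_0 0.89 [ 0.554 -0.289  0.026] (320, 214) [ 44 242 253]
stone_0 0.83 [ 0.5   -0.338  0.025] (258, 183) [179 193 194]
stone_0 0.32 [ 0.456 -0.172  0.065] (453, 68) [153 156 153]
```

View pics/t5.png

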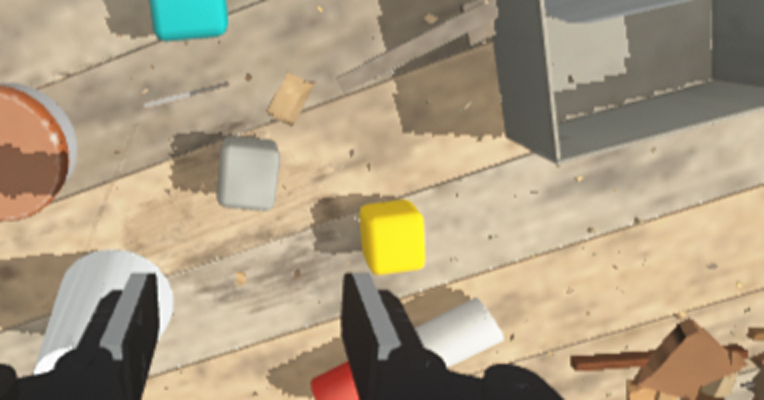

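C is square to the fingers now, at (254,186), so it needs only a 3 mm shift along tool x.

Request:
drive_tool:
  motion:
    - [0.3,0,4,0,0,0,5.5]
    - [0,0,4,0,0,0,5.5]
    - [0,0,2.4,0,0,0,5.5]
    - [0,0,1,0,0,0,5.5]
    - [0,0,0,0,0,0,5.5]
    - [0,0,0,0,0,0,2.5]
    - [0,0,0,0,0,0,2.5]
    - [0,0,0,0,0,0,2.5]
    - [0,0,0,0,0,0,2.5]
    - [0,0,-4,0,0,0,2.5]
    - [0,0,-6,0,0,0,2.5]
    - [0,0,-6,0,0,0,2.5]

```text
time_s: 17.68
tool_pos: [0.5021, -0.3432, 0.1572]
tcp_rot: [0.0, 0.178, 0.984, -0.0]
force: [0.4, -0.2, 0.1]
width: 0.342
grip_force: 38.9
```

Request:
drive_tool:
  motion:
    - [0,0,0,0,0,-0.18,2.5]
    - [0,0,0,0,0,-0.13,2.5]
    - [0,5.2,0,0,0,0,2.5]
    - [0,5.2,0,0,0,0,2.5]
    - [0,5.2,0,0,0,0,2.5]
    - [0,5.2,0,0,0,0,2.5]
    - [0,5.2,0,0,0,0,2.5]
    - [0,5.2,0,0,0,0,2.5]
    - [0,5.2,0,0,0,0,2.5]
    - [0,0,0,0,0,0,2.5]
    - [0,0,0,0,0,0,2.5]

```text
time_s: 19.05
tool_pos: [0.5201, 0.0199, 0.1552]
tcp_rot: [0.0, 0.024, 1.0, -0.0]
force: [0.5, -0.6, -1.1]
width: 0.337
grip_force: 38.9
```

```bash
python3 look.py w6.png stone_0
python3 - <<'E'
from h import *
im=cv2.imread("pics/w6.png"); cv2.imwrite("pics/t6.png",cv2.resize(im[100:300,50:450],None,fx=2,fy=2,interpolation=2))
E
```

```text
t 19.1 p [0.5201 0.0194 0.1551] q6 [-0.19  0.35  1.59 -0.    1.2  -1.71] F [-0.4 -0.5 -0.6] w 0.33913717249393244
R [[-0.999, 0.049, 0.0], [0.049, 0.999, -0.0], [-0.0, -0.0, -1.0]]
stone_0 0.94 [ 0.444 -0.033  0.054] (195, 112) [191 206 206]
stone_0 0.92 [0.397 0.021 0.03 ] (249, 59) [187 199 201]
stone_0 0.87 [0.454 0.02  0.029] (251, 118) [192 206 206]
stone_0 0.86 [0.515 0.024 0.185] (260, 243) [113 122 123]
stone_0 0.82 [ 0.559 -0.278  0.024] (13, 218) [ 60 245 254]
stone_0 0.74 [ 0.472 -0.03   0.028] (206, 137) [197 212 212]
stone_0 0.71 [ 0.424 -0.019  0.027] (212, 89) [187 200 201]
```

View pics/t6.png

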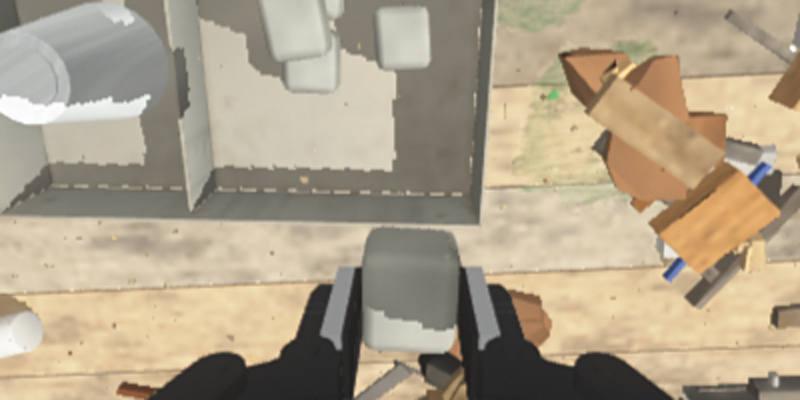

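Request:
drive_tool:
  motion:
    - [1.0,0,5,0,0,0,2.5]
    - [0,0,5,0,0,0,2.5]
    - [0,0,4,0,0,0,2.5]
    - [0,0,1.6,0,0,0,2.5]
    - [0,0,0,0,0,0,2.5]
    - [0,0,0,0,0,0,4]
    - [0,0,0,0,0,0,4]
    - [0,0,-3,0,0,0,4]
    - [0,0,-6,0,0,0,5.5]
    - [1,-1.2,-6,0,0,0,5.5]
    - [5.5,-4,0,0,0,0,5.5]

```text
time_s: 20.52
tool_pos: [0.4499, -0.026, 0.1535]
tcp_rot: [0.005, 0.023, 1.0, -0.002]
force: [0.1, -1.6, -0.7]
width: 0.646
grip_force: 0.0
```

Request:
drive_tool:
  motion:
    - [0,0,0,0,0,0,5.5]
    - [0,0,0,0,0,0,5.5]

```text
time_s: 20.78
tool_pos: [0.4478, -0.0251, 0.1495]
tcp_rot: [0.001, 0.025, 1.0, -0.0]
force: [0.4, -0.1, -0.2]
width: 0.643
grip_force: 0.0
```

```bash
python3 look.py w7.png stone_0
python3 - <<'E'
from h import *
im=cv2.imread("pics/w7.png"); cv2.imwrite("pics/t7.png",cv2.resize(im[100:250,150:350],None,fx=4,fy=4,interpolation=2))
E
```

```text
t 20.825 p [ 0.448  -0.0249  0.1492] q6 [-0.32  0.2   1.8   0.    1.13 -1.84] F [-0.1  0.1  0.4] w 0.6428993837528123
R [[-0.999, 0.049, 0.001], [0.049, 0.999, -0.0], [-0.001, -0.0, -1.0]]
stone_0 0.93 [ 0.558 -0.278  0.026] (62, 269) [ 46 248 254]
stone_0 0.81 [0.398 0.019 0.033] (293, 133) [193 207 207]
stone_0 0.8 [0.508 0.022 0.027] (295, 225) [191 204 206]
stone_0 0.77 [ 0.442 -0.036  0.057] (243, 182) [194 206 208]
stone_0 0.69 [ 0.477 -0.032  0.03 ] (249, 204) [189 203 202]
stone_0 0.59 [ 0.422 -0.022  0.03 ] (255, 157) [193 206 207]
stone_0 0.58 [0.45  0.019 0.027] (293, 178) [191 206 205]
stone_0 0.4 [ 0.416 -0.326  0.007] (-1, 160) [173 180  60]
```

View pics/t7.png

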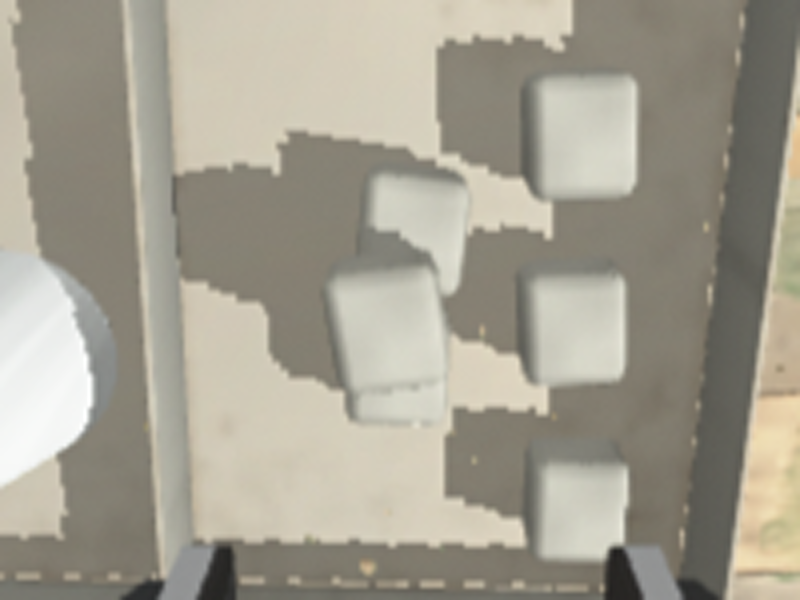

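Top stone: centre (247,181) px, yaw about 7° to the tool. I'll lift it off the heap with the gripper rather than push it.

Request:
drive_tool:
  motion:
    - [0.5,-0.7,4,0,0,0,4.1]
    - [0,0,4,0,0,-0.11,4.1]
    - [0,0,2.5,0,0,0,4.1]
    - [0,0,1.7,0,0,0,4.1]
    - [0,0,0,0,0,0,4.1]
    - [0,0,0,0,0,0,2.5]
    - [0,0,0,0,0,0,2.5]
    - [0,0,0,0,0,0,2.5]
    - [0,0,0,0,0,0,2.5]

```text
time_s: 22.0
tool_pos: [0.4422, -0.0319, 0.0274]
tcp_rot: [0.001, -0.031, 1.0, -0.0]
force: [1.0, 1.0, 4.6]
width: 0.336
grip_force: 40.0
```

Request:
drive_tool:
  motion:
    - [0,0,-4,0,0,0,2.5]
    - [0,0,-2,0,0,0.11,2.5]
    - [-4,-0.5,0,0,0,0,2.5]
    - [-4,-0.5,0,0,0,0,2.5]
    - [0,0,0,0,0,0,2.5]
    - [0,0,5,0,0,0,2.5]
    - [0,0,2.5,0,0,0,2.5]
    - [0,0,1.1,0,0,0,2.5]
    - [0,0,0,0,0,0,2.5]
    - [0,0,0,0,0,0,4]
    - [0,0,0,0,0,0,4]
    - [0,0,0,0,0,0,4]

```text
time_s: 23.5
tool_pos: [0.5214, -0.0457, 0.0012]
tcp_rot: [0.0, 0.024, 1.0, -0.0]
force: [-0.2, 0.8, 0.0]
width: 0.466
grip_force: 0.0
```

Request:
drive_tool:
  motion:
    - [0,0,-4,0,0,0,4]
    - [0,0,-6,0,0,0,6]
    - [0,0,-6,0,0,0,6]
    - [6,2,0,0,0,0,8.5]
    - [0,0,0,0,0,0,8.5]
    - [0,0,0,0,0,0,8.5]

```text
time_s: 24.25
tool_pos: [0.4634, -0.0232, 0.1613]
tcp_rot: [0.001, 0.024, 1.0, -0.0]
force: [0.3, -0.3, -0.3]
width: 0.999
grip_force: 0.0
```

```bash
python3 look.py w8.png stone_0
python3 - <<'E'
from h import *
im=cv2.imread("pics/w8.png"); cv2.imwrite("pics/t8.png",cv2.resize(im[100:280,100:500],None,fx=2,fy=2,interpolation=2))
E
```

```text
t 24.3 p [ 0.4638 -0.0234  0.1612] q6 [-0.3   0.22  1.74 -0.    1.17 -1.83] F [ 0.4 -0.3 -0.3] w 0.995763617788114
R [[-0.999, 0.049, 0.001], [0.049, 0.999, -0.0], [-0.001, -0.0, -1.0]]
stone_0 0.96 [ 0.429 -0.024  0.025] (251, 146) [192 205 205]
stone_0 0.91 [0.451 0.017 0.028] (288, 164) [184 197 199]
stone_0 0.91 [ 0.519 -0.04   0.027] (242, 219) [181 193 194]
stone_0 0.78 [ 0.556 -0.277  0.022] (65, 251) [ 45 240 252]
stone_0 0.68 [0.507 0.021 0.028] (291, 208) [183 197 198]
stone_0 0.62 [0.399 0.017 0.034] (288, 117) [184 196 198]
stone_0 0.61 [ 0.42  -0.329  0.012] (-3, 149) [169 176  63]
stone_0 0.6 [ 0.466 -0.033  0.029] (245, 178) [186 199 199]
```

View pics/t8.png

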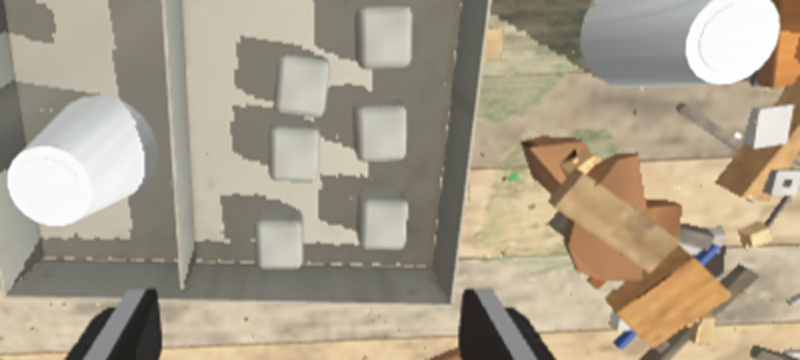

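All six stones lie flat in the compartment. Next is the tamper.

Request:
drive_tool:
  motion:
    - [0.5,1,-6,0,0,0,8.5]
    - [1.2,4.5,-4,0,0,0,8.5]
    - [1.2,4.7,-4,0,0,0,8.5]
    - [1.2,4.7,0,0,0,0,8.5]
    - [1.2,4.7,0,0,0,0,8.5]
    - [1.2,4.7,0,0,0,0,8.5]
    - [1.2,4.7,0,0,0,0,8.5]
    - [0,0,0,0,0,0,8.5]
    - [0,0,0,0,0,0,8.5]

```text
time_s: 25.48
tool_pos: [0.4009, 0.2698, 0.3004]
tcp_rot: [-0.0, 0.024, 1.0, -0.0]
force: [-0.0, 0.4, -0.5]
width: 0.993
grip_force: 0.0
```

```bash
python3 look.py w9.png tamper beaker_0
python3 - <<'E'
from h import *
im=cv2.imread("pics/w9.png"); cv2.imwrite("pics/t9.png",cv2.resize(im[90:290,130:390],None,fx=3,fy=3,interpolation=2))
E
```

```text
t 25.525 p [0.4009 0.2694 0.3005] q6 [ 0.35  0.17  1.44 -0.    1.53 -1.17] F [1.  0.4 0.4] w 0.9932183810262984
R [[-0.999, 0.05, -0.0], [0.05, 0.999, -0.0], [0.0, -0.0, -1.0]]
tamper 0.75 [0.401 0.289 0.014] (265, 151) [ 78 122 152]
beaker_0 0.73 [0.396 0.184 0.068] (198, 158) [251 251 250]
beaker_0 0.6 [0.405 0.374 0.071] (322, 159) [247 248 247]
```

View pics/t9.png

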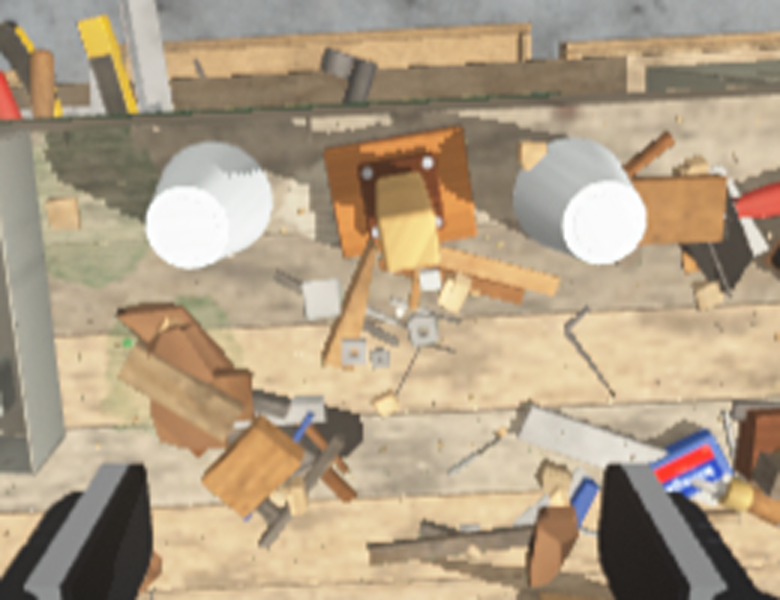

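Run:
```python
from h import *
A=camW("wrist"); f=lambda a,b,z: ray(A,130+a/3,90+b/3,z)
c=[f(*q,.016) for q in((323,150),(463,127),(477,235),(343,258))]
print(np.mean(c,0).round(4)); e=c[1]-c[0]+c[2]-c[3]; g=c[2]-c[1]+c[3]-c[0]
print(np.arctan2(-e[0],e[1]),np.arctan2(g[1],g[0]),np.linalg.norm(e)/2,np.linalg.norm(g)/2)
print("post",f(411,245,.126).round(4),"bk",f(187,228,.075).round(4),f(604,222,.075).round(4))
p,R=T(); print(p, (R.T@(f(411,245,.126)-p)).round(4))
```

```text
[0.4048 0.2856 0.016 ]
0.11861993513469885 0.11641649660622172 0.07945208097888917 0.06324411726861634
post [0.4066 0.2862 0.126 ] bk [0.4055 0.1753 0.075 ] [0.4128 0.3856 0.075 ]
[0.40086545 0.26920714 0.30065561] [-0.0049  0.0173  0.1747]
```

Request:
drive_tool:
  motion:
    - [-0.5,1.7,5,0,0,0,5.5]
    - [0,0,5,0,0,-0.168,5.5]
    - [0,0,5,0,0,0,5.5]
    - [0,0,4,0,0,0,5.5]
    - [0,0,3,0,0,0,5.5]
    - [0,0,0,0,0,0,5.5]
    - [0,0,0,0,0,0,2]
    - [0,0,0,0,0,0,2]
    - [0,0,0,0,0,0,2]
    - [0,0,0,0,0,0,2]
  grip_force: 80

```text
time_s: 26.88
tool_pos: [0.4072, 0.2867, 0.0824]
tcp_rot: [0.002, -0.06, 0.998, 0.0]
force: [-0.2, -4.3, 7.2]
width: 0.284
grip_force: 79.2
```

Request:
drive_tool:
  motion:
    - [0,0,-3,0,0,0,2]
    - [0,0,-5,0,0,0,2]
    - [0,0,-4,0,0,0.168,2]
    - [-0.9,-4.2,0,0,0,0,2]
    - [-0.9,-4.2,0,0,0,0,2]
    - [-0.9,-4.2,0,0,0,0,2]
    - [-0.9,-4.2,0,0,0,0,2]
    - [-0.9,-4.2,0,0,0,0,2]
    - [-0.9,-4.2,0,0,0,0,2]
    - [-0.9,-4.3,0,0,0,0,2]
    - [0,0,0,0,0,0,2]
    - [0,0,0,0,0,0,2]

```text
time_s: 28.38
tool_pos: [0.4544, -0.0106, 0.2008]
tcp_rot: [0.0, 0.025, 1.0, 0.0]
force: [0.3, -0.6, -2.9]
width: 0.285
grip_force: 80.4
```

Request:
drive_tool:
  motion:
    - [0,0,4,0,0,0,2]
    - [0,0,3,0,0,0,2]
    - [0,0,1.2,0,0,0,2]
    - [0,0,0.4,0,0,0,2]
    - [0,0,0,0,0,0,2]
    - [0,0,0,0,0,0,2]

```text
time_s: 29.12
tool_pos: [0.4551, -0.011, 0.1155]
tcp_rot: [0.001, 0.024, 1.0, -0.0]
force: [0.4, 0.4, -3.7]
width: 0.281
grip_force: 80.1
```

Request:
drive_tool:
  motion:
    - [0,0,0.4,0,0,0,2]
    - [0,0,0,0,0,0,2]
    - [0,0,0.1,0,0,0,2]
    - [0,0,0,0,0,0,2]

```text
time_s: 29.62
tool_pos: [0.4557, -0.0114, 0.1112]
tcp_rot: [0.001, 0.024, 1.0, -0.001]
force: [-2.2, -1.6, 12.6]
width: 0.281
grip_force: 82.4
```

Request:
drive_tool:
  motion:
    - [0,0,0,0,0,0,2]
    - [0,0,0,0,0,0,2]
    - [0,0,-2,0,0,0,2]
    - [4.3,-0.2,0,0,0,0,2]
    - [0,0,0,0,0,0,2]
    - [0,0,1.4,0,0,0,2]
    - [0,0,0.5,0,0,0,2]
    - [0,0,0,0,0,0,2]
    - [0,0,0.1,0,0,0,2]
    - [0,0,0,0,0,0,2]
    - [0,0,0,0,0,0,2]

```text
time_s: 31.0
tool_pos: [0.4124, -0.0113, 0.1112]
tcp_rot: [0.001, 0.024, 1.0, -0.001]
force: [-7.7, -0.3, 16.8]
width: 0.285
grip_force: 82.9
```

Request:
drive_tool:
  motion:
    - [0,0,-2,0,0,0,2]
    - [-4.8,0.2,0,0,0,0,2]
    - [-4.7,0.2,0,0,0,0,2]
    - [0,0,0,0,0,0,2]
    - [0,0,1.4,0,0,0,2]
    - [0,0,0.5,0,0,0,2]
    - [0,0,0,0,0,0,2]
    - [0,0,0.05,0,0,0,2]
    - [0,0,0,0,0,0,2]
    - [0,0,0,0,0,0,2]

```text
time_s: 32.25
tool_pos: [0.5063, -0.0117, 0.1112]
tcp_rot: [0.001, 0.024, 1.0, -0.0]
force: [-2.7, -1.0, 8.9]
width: 0.28
grip_force: 81.7
```

Request:
drive_tool:
  motion:
    - [0,0,0.05,0,0,0,2]
    - [0,0,0,0,0,0,2]
    - [0,0,0,0,0,0,2]
    - [0,0,-4,0,0,0,2]
    - [0,0,-5,0,0,0,2]
    - [0.8,-5,0,0,0,0,2]
    - [0.8,-5,0,0,0,0,2]
    - [0.8,-5,0,0,0,0,2]
    - [0.8,-5,0,0,0,0,2]
    - [0.7,-4.8,0,0,0,0,2]
    - [0,0,0,0,0,0,2]
    - [0,0,0,0,0,0,2]

```text
time_s: 33.75
tool_pos: [0.4552, -0.2565, 0.1992]
tcp_rot: [-0.0, 0.025, 1.0, 0.001]
force: [-0.7, -0.3, -3.3]
width: 0.284
grip_force: 80.6
```

Run:
```python
from h import *
for n in("scene","side"):
    im,A=snap(n,n+"1.png")
    for q in("stone_0","beaker_0"):
        print(n,q,[(d[0],d[1].tolist()) for d in find(n,q,A)])
a=cv2.imread("pics/side1.png"); b=cv2.imread("pics/scene1.png")
cv2.imwrite("pics/c2.png",np.hstack([cv2.resize(a[120:320,180:330],(400,533),interpolation=2),cv2.resize(b[95:250,200:320],(400,533),interpolation=2)]))
```

```text
scene stone_0 [(0.57, [0.501, 0.025, 0.029]), (0.43, [0.421, -0.022, 0.028]), (0.42, [0.456, -0.025, 0.026]), (0.41, [0.521, -0.04, 0.03])]
scene beaker_0 [(0.77, [0.394, 0.191, 0.049]), (0.71, [0.396, 0.391, 0.062]), (0.48, [0.561, -0.428, 0.041])]
side stone_0 [(0.7, [0.562, -0.295, 0.022]), (0.56, [0.512, 0.007, 0.019]), (0.5, [0.523, -0.055, 0.022])]
side beaker_0 [(0.68, [0.399, 0.15, 0.043]), (0.63, [0.552, -0.466, 0.046]), (0.56, [0.395, 0.367, 0.036])]
```

View pics/c2.png

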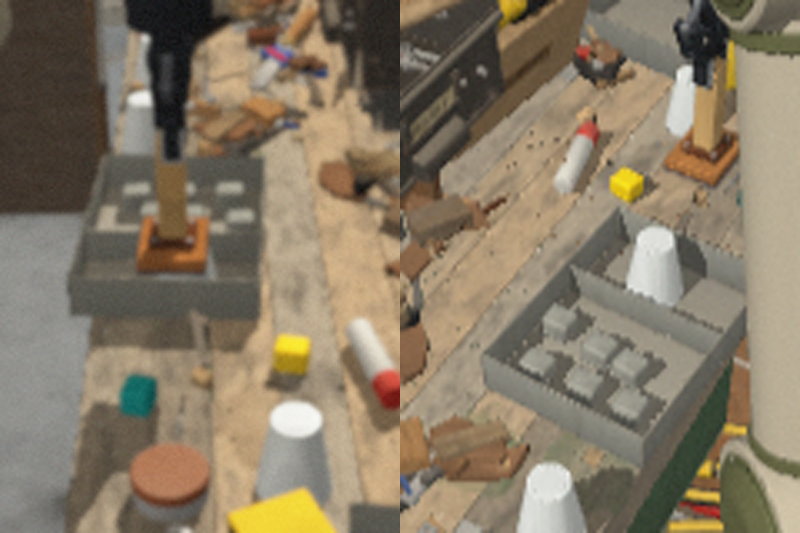

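All six stones are level in the tray and the spot on the bench is free. I'll set the tamper down there.

Request:
drive_tool:
  motion:
    - [0,0,5,0,0,0,2]
    - [0,0,4,0,0,0,2]
    - [0,0,2,0,0,0,2]
    - [0,0,0.5,0,0,0,2]
    - [0,0,0.15,0,0,0,2]
    - [0,0,0,0,0,0,2]
    - [0,0,0,0,0,0,2]

```text
time_s: 34.92
tool_pos: [0.4559, -0.2575, 0.0839]
tcp_rot: [0.001, 0.024, 1.0, -0.0]
force: [0.0, 0.5, -3.4]
width: 0.282
grip_force: 80.4
```

Request:
drive_tool:
  motion:
    - [0,0,0.15,0,0,0,2]
    - [0,0,0,0,0,0,2]
    - [0,0,0,0,0,0,5]
    - [0,0,0,0,0,0,5]
    - [0,0,-3,0,0,0,5]
    - [0,0,-6,0,0,0,7.5]
    - [0,0,-5,0,0,0,7.5]
    - [-2.4,-4.5,0,0,0,0,7.5]
    - [-2.5,-4.5,0,0,0,0,7.5]
    - [-2.5,-4.5,0,0,0,0,7.5]
    - [-2.5,-4.5,0,0,0,0,7.5]
    - [0,0,0,0,0,0,7.5]

```text
time_s: 36.42
tool_pos: [0.5459, -0.4444, 0.2183]
tcp_rot: [-0.001, 0.025, 1.0, 0.001]
force: [0.1, 0.3, -0.7]
width: 0.875
grip_force: 0.0
```

Request:
drive_tool:
  motion:
    - [0,0,0,0,0,0,7.5]
    - [0,0,0,0,0,0,7.5]

```text
time_s: 36.67
tool_pos: [0.5457, -0.4409, 0.2228]
tcp_rot: [0.0, 0.024, 1.0, -0.0]
force: [-0.6, -0.4, -0.4]
width: 0.876
grip_force: 0.0
```

```bash
cat > bk.py <<'E'
import sys
from h import *
z=float(sys.argv[1]); out=sys.argv[2]
im,A=snap("wrist",out); p,R=T(); s=status.observe()
print("t",s["time_s"],"p",p.round(4),"yaw",np.arctan2(R[0,1],R[1,1]).round(3),"q",np.round(s["joint_positions"],2),"w",round(s["width"],3))
for d in find("wrist","beaker_0",A)+find("wrist","tamper",A): print(d[0],d[1],px(A,d[2]))
m=(im.min(2)>240).astype(np.uint8); n,l,st,ct=cv2.connectedComponentsWithStats(m)
for i in range(1,n):
    if st[i,4]>150:
        c=max(cv2.findContours((l==i).astype(np.uint8),0,1)[0],key=len)
        e=cv2.fitEllipse(c) if len(c)>5 else None
        X=ray(A,*e[0],z); print("blob",np.round(e[0],1),np.round(e[1],1),st[i,4],X.round(4),"tool",(R.T@(X-p)).round(4))
E
python3 bk.py .075 w10.png
```

```text
t 36.725 p [ 0.5457 -0.441   0.2229] yaw 0.048 q [-0.85  0.73  0.81  0.    1.6  -2.37] w 0.875
0.93 [ 0.548 -0.445  0.074] (251, 174)
0.88 [ 0.456 -0.268  0.024] (384, 89)
blob [504.3  89.3] [18.1 35.5] 482 [ 0.4629 -0.1595  0.075 ] tool [0.0964 0.2773 0.1476]
blob [249.8 181. ] [30.3 32.6] 814 [ 0.5554 -0.4466  0.075 ] tool [-0.0098 -0.005   0.1479]
```

Request:
drive_tool:
  motion:
    - [-0.5,-0.4,4,0,0,0,7.5]
    - [0,0,4,0,0,0,7.5]
    - [0,0,0,0,0,0,7.5]
    - [0,0,0,0,0,0,7.5]
    - [0,0,0,0,0,0,7.5]

```text
time_s: 37.45
tool_pos: [0.5511, -0.4466, 0.1441]
tcp_rot: [0.001, 0.024, 1.0, -0.001]
force: [-0.8, 0.0, -0.0]
width: 0.88
grip_force: 0.0
```

```bash
python3 bk.py .075 w11.png
```

```text
t 37.5 p [ 0.551  -0.4465  0.1436] yaw 0.049 q [-0.85  0.78  0.92  0.    1.44 -2.37] w 0.879
0.89 [ 0.455 -0.269  0.023] (427, 78)
blob [254.  198.7] [38.7 42.4] 1287 [ 0.5553 -0.4469  0.075 ] tool [-0.0042  0.      0.0686]
```

Request:
drive_tool:
  motion:
    - [-0.3,0,0,0,0,0.18,7.5]
    - [0,0,0,0,0,0.18,7.5]
    - [0,0,0,0,0,0.18,7.5]
    - [0,0,0,0,0,0.18,7.5]
    - [0,0,0,0,0,0.18,7.5]
    - [0,0,0,0,0,0.18,7.5]
    - [0,0,0,0,0,0.18,7.5]
    - [0,0,0,0,0,0.18,7.5]
    - [0,0,0,0,0,0.08,7.5]
    - [0,0,0,0,0,0,7.5]
    - [0,0,0,0,0,0,7.5]
    - [0,0,0,0,0,0,7.5]

```text
time_s: 39.1
tool_pos: [0.5535, -0.4463, 0.1417]
tcp_rot: [0.0, 0.706, 0.708, -0.0]
force: [0.3, 0.7, 1.1]
width: 0.881
grip_force: 0.0
```

```bash
python3 bk.py .075 w12.png
```

```text
t 39.15 p [ 0.5535 -0.4463  0.1417] yaw 1.568 q [-0.84  0.79  0.91 -0.    1.44 -0.85] w 0.878
0.98 [ 0.557 -0.439  0.077] (258, 190)
0.76 [ 0.462 -0.283  0.015] (158, 13)
blob [256.9 196.2] [40.4 42.8] 1407 [ 0.5561 -0.4459  0.075 ] tool [0.0004 0.0026 0.0667]
```

Request:
drive_tool:
  motion:
    - [0,0.25,4,0,0,0,7.5]
    - [0,0,4,0,0,0,7.5]
    - [0,0,2,0,0,0,7.5]
    - [0,0,0,0,0,0,7.5]
    - [0,0,0,0,0,0,3.5]
    - [0,0,0,0,0,0,3.5]
    - [0,0,0,0,0,0,3.5]
    - [0,0,0,0,0,0,3.5]
    - [0,0,-3,0,0,0,3.5]
    - [0,0,-6,0,0,0,3.5]
    - [0,0,-6,0,0,0,3.5]
    - [0,0,0,0,0,0,3.5]
  grip_force: 50

```text
time_s: 40.75
tool_pos: [0.5573, -0.4476, 0.1984]
tcp_rot: [0.006, 0.706, 0.708, -0.0]
force: [0.5, -0.2, -1.1]
width: 0.457
grip_force: 50.7
```

Request:
drive_tool:
  motion:
    - [4,-2,-1,0,0,0,3.5]
    - [4,-2,-1,0,0,0,3.5]
    - [4,-2,-1,0,0,0,3.5]
    - [4,-2,0,0,0,0,3.5]
    - [4.3,-1.9,0,0,0,0,3.5]
    - [0,0,0,0,0,0,3.5]
    - [0,0,0,0,0,0,3.5]
    - [0,0,0,0,0,0,3.5]

```text
time_s: 41.75
tool_pos: [0.4568, -0.2442, 0.2212]
tcp_rot: [-0.0, 0.707, 0.708, -0.0]
force: [0.4, -0.7, -1.3]
width: 0.459
grip_force: 50.9
```

```bash
python3 bk.py .077 w13.png
python3 - <<'E'
from h import *
im=cv2.imread("pics/w13.png"); A=camW("wrist"); p,R=T()
for z in(-.041+.075,):  # held top expected
    print(proj(A,p-R[:,2]*.034), proj(A,p+R[:,2]*.041))
g=im.min(2)
for v in range(150,300,10): 
    r=g[v,200:310]; print(v,''.join('#' if x>240 else '+' if x>170 else '.' for x in r[::2]))
E
```

```text
t 41.8 p [ 0.4568 -0.2441  0.2212] yaw 1.569 q [-0.72  0.29  1.5  -0.    1.36 -0.72] w 0.459
0.6 [ 0.458 -0.232  0.249] (256, 232)
0.57 [ 0.455 -0.229  0.016] (253, 153)
blob [12.2 71. ] [ 26.6 104.4] 1774 [ 0.1967 -0.1296  0.077 ] tool [ 0.1149 -0.2599  0.1444]
blob [258.6  93. ] [36.3 43.2] 1277 [ 0.4613 -0.1511  0.077 ] tool [0.093  0.0047 0.1443]
blob [255.7 233.8] [ 54.9 117.7] 4804 [ 0.4588 -0.3242  0.077 ] tool [-0.0801  0.002   0.1442]
(253, 256) (254, 206)
150 ......................................................+
160 .......................................................
170 .........+...........++++++++####+.....................
180 ............++++++++++++++++++###########++............
190 .........++++++++++++++##################++++++.....+++
200 ........+++++++++++++##++##################++++.....+..
210 ..+..+..++++++++++++++######+###########+++++++........
220 ......+++++++++++++++++###################+++++........
230 .++.+...+++++++##########################++++++...+....
240 ..+++++++..+###############################+...++++++..
250 ...++++....###############################++....+++++..
260 .+++++.....############################+++++......+++++
270 .++++........#######################++++++++.......+...
280 ...................+##############++..++...............
290 ...........+...........................................
```

Request:
drive_tool:
  motion:
    - [4.6,0.2,0,0,0,0,3.5]
    - [4.6,0.2,0,0,0,0,3.5]
    - [0,0,0,0,0,0,3.5]
    - [0,0,5,0,0,0,3.5]
    - [0,0,4,0,0,0,3.5]
    - [0,0,3,0,0,0,3.5]
    - [0,0,1.5,0,0,0,3.5]
    - [0,0,1,0,0,0,3.5]
    - [0,0,0.5,0,0,0,3.5]
    - [0,0,0,0,0,0,3.5]

```text
time_s: 43.15
tool_pos: [0.4607, -0.1517, 0.072]
tcp_rot: [0.0, 0.706, 0.708, 0.0]
force: [-0.7, 0.9, -1.7]
width: 0.457
grip_force: 50.9
```

Request:
drive_tool:
  motion:
    - [0,0,0.3,0,0,0,3.5]
    - [0,0,0,0,0,0,3.5]
    - [0,0,0.1,0,0,0,3.5]
    - [0,0,0,0,0,0,3.5]

```text
time_s: 43.65
tool_pos: [0.4614, -0.1521, 0.0707]
tcp_rot: [0.002, 0.706, 0.708, 0.0]
force: [-8.3, 2.9, 24.8]
width: 0.458
grip_force: 53.6
```

Request:
drive_tool:
  motion:
    - [0,0,-0.2,0,0,0,3.5]
    - [0,0,0,0,0,0,6.5]
    - [0,0,0,0,0,0,6.5]
    - [0,0,0,0,0,0,6.5]
    - [0,0,-4,0,0,0,7.5]
    - [0,0,-6,0,0,0,7.5]
    - [0,0,0,0,0,0,7.5]
    - [0,0,0,0,0,0,7.5]
    - [0,0,0,0,0,0,7.5]

```text
time_s: 44.78
tool_pos: [0.4599, -0.1512, 0.1684]
tcp_rot: [-0.001, 0.706, 0.708, -0.0]
force: [0.7, 0.1, -0.2]
width: 0.879
grip_force: 0.0
```

```bash
python3 bk.py .102 w14.png
python3 - <<'E'
from h import *
im,A=snap("side","side2.png"); print([(d[0],d[1]) for d in find("side","beaker_0",A)])
g=im.min(2)
for z in (.002,.077,.102): print(z,proj(A,[.4605,-.152,z]))
u,v=proj(A,[.4605,-.152,.102])
for r in range(v-15,v+35,2): print(r,''.join('%4d'%x for x in g[r,u-18:u+19:2]))
E
```

```text
t 44.825 p [ 0.46   -0.1512  0.1685] yaw 1.569 q [-0.56  0.26  1.67  0.    1.21 -0.56] w 0.878
0.66 [ 0.463 -0.145  0.098] (257, 189)
0.9 [ 0.457 -0.241  0.03 ] (251, 243)
blob [  6.3 158.6] [13.9 69.2] 546 [ 0.2382 -0.1157  0.102 ] tool [ 0.0358 -0.2216  0.067 ]
blob [257.9 187.8] [40.  69.6] 2098 [ 0.4632 -0.1423  0.102 ] tool [0.0088 0.0033 0.0665]
[(0.8, array([ 0.468, -0.168,  0.078])), (0.63, array([0.407, 0.154, 0.037])), (0.49, array([0.42 , 0.36 , 0.014]))]
0.002 (248, 227)
0.077 (248, 205)
0.102 (247, 198)
183   79  83  84  81  79  78  75  75  80  79  81  76  81  76  76  77  71  73  73
185   79  80  81  78  81  78  73  71  77  77  77  73  78  75  78  73  79  78  74
187   81  84  85  86  80  77  80  73  85  83  83  84  74  75  75  72  77  86  88
189  128 133 140 129  85  75  71 101 127 131 129 131  93  77  74  79 110 139 140
191  147 147 145 128  83  72  77 118 148 146 146 144 103  82  85  81 119 140 139
193  102  97  95  92  83  81  81  98 109 113 113 110  87  79  72  76  95  95  93
195   79  75  79  98 102 101 103 138 179 195 200 198 174 126  78  77  88  81  76
197   82  7
[... 746 characters left out ...]
  72  59  58  62  65 117 124 120 123 131  92  74  72
217   83  86  86  78  89 112  66  55  55  56  63 113 129 119 120 132 104  69  66
219   85  86  84  84 101 134  68  58  57  59  57 112 128 122 118 127 122  81  73
221   86  87  88  83 101 143  74  59  54  53  63 114 129 120 120 127 115  83  81
223   92  93  90  85  86 113  68  58  56  58  63 109 126 120 118 124 100  81  84
225   79  83  86  83  83  80  60  58  60  58  61  87  95  95  91 104  94  90  91
227   81  82  77  81  81  74  56  55  58  59  62  76  84  77  80  81  79  88  77
229   80  79  82  81  80  77  65  59  57  60  56  74  77  77  83  74  80  81  80
231   79  74  78  77  80  79  62  58  54  59  58  69  81  74  72  78  78  76  73
```

The stack's top shows at the height expected for a seated beaker (0.102). Next, the second beaker.

Request:
drive_tool:
  motion:
    - [0,0,-4,0,0,0,7.5]
    - [5,-0.9,-2,0,0,0,7.5]
    - [5.5,-0.9,0,0,0,0,7.5]
    - [5.5,-0.9,0,0,0,0,7.5]
    - [5.5,-0.9,0,0,0,0,7.5]
    - [5.5,-0.9,3,0,0,0,7.5]
    - [5.6,-0.9,3,0,0,0,7.5]
    - [0,0,0,0,0,0,7.5]
    - [0,0,0,0,0,0,7.5]
    - [0,0,0,0,0,0,7.5]

```text
time_s: 46.28
tool_pos: [0.4068, 0.1714, 0.1714]
tcp_rot: [0.0, 0.707, 0.707, 0.0]
force: [-0.2, -0.5, -0.0]
width: 0.878
grip_force: 0.0
```

```bash
python3 bk.py .075 w15.png
```

```text
t 46.325 p [0.4068 0.1714 0.1713] yaw 1.571 q [ 0.13  0.16  1.79 -0.    1.19  0.13] w 0.878
0.71 [0.407 0.19  0.075] (254, 169)
0.5 [0.412 0.352 0.009] (259, 4)
blob [254.1 173.7] [36.8 63.6] 1814 [0.4069 0.1856 0.075 ] tool [ 0.0142 -0.      0.0963]
blob [ 43.1 230.7] [ 66.1 150.6] 5596 [0.1739 0.1203 0.075 ] tool [-0.051  -0.233   0.0961]
blob [ 33.2 339.7] [ 8.5 33.1] 162 [ 0.1206 -0.0369  0.075 ] tool [-0.2083 -0.2864  0.096 ]
```

Request:
drive_tool:
  motion:
    - [0.3,0,5,0,0,0,7.5]
    - [0,0,4,0,0,0,7.5]
    - [0,0,3,0,0,0,7.5]
    - [0,0,1,0,0,0,7.5]
    - [0,0,0,0,0,0,7.5]
    - [0,0,0,0,0,0,3.5]
    - [0,0,0,0,0,0,3.5]
    - [0,0,0,0,0,0,3.5]
    - [0,0,0,0,0,0,3.5]
    - [0,0,-4,0,0,0,3.5]
    - [0,0,-6,0,0,0,3.5]
    - [0,0,-6,0,0,0,3.5]

```text
time_s: 47.92
tool_pos: [0.4057, 0.1753, 0.2031]
tcp_rot: [0.0, 0.706, 0.708, 0.0]
force: [1.4, 0.1, -1.4]
width: 0.461
grip_force: 51.0
```

Request:
drive_tool:
  motion:
    - [-3,0.5,-3,0,0,0,3.5]
    - [-5,0.9,0,0,0,0,3.5]
    - [-5,0.9,0,0,0,0,3.5]
    - [-5,0.9,0,0,0,0,3.5]
    - [-5,0.8,0,0,0,0,3.5]
    - [-5,0.8,0,0,0,0,3.5]
    - [-4.7,0.6,0,0,0,0,3.5]
    - [0,0,0,0,0,0,3.5]
    - [0,0,0,0,0,0,3.5]

```text
time_s: 49.05
tool_pos: [0.4606, -0.1511, 0.231]
tcp_rot: [-0.0, 0.706, 0.708, 0.0]
force: [-0.7, 1.2, -1.5]
width: 0.465
grip_force: 51.1
```

Request:
drive_tool:
  motion:
    - [0,0,5,0,0,0,3.5]
    - [0,0,4,0,0,0,3.5]
    - [0,0,3,0,0,0,3.5]
    - [0,0,1,0,0,0,3.5]
    - [0,0,0.1,0,0,0,3.5]
    - [0,0,0,0,0,0,3.5]

```text
time_s: 49.8
tool_pos: [0.4614, -0.1517, 0.101]
tcp_rot: [0.001, 0.706, 0.708, 0.0]
force: [-0.1, 0.1, -2.2]
width: 0.459
grip_force: 51.2
```

Request:
drive_tool:
  motion:
    - [0,0,0.3,0,0,0,3.5]
    - [0,0,0,0,0,0,3.5]
    - [0,0,0.1,0,0,0,3.5]
    - [0,0,0,0,0,0,3.5]

```text
time_s: 50.3
tool_pos: [0.4608, -0.1516, 0.0958]
tcp_rot: [-0.0, 0.706, 0.708, -0.0]
force: [-0.1, 1.2, -1.9]
width: 0.463
grip_force: 51.2
```

Request:
drive_tool:
  motion:
    - [0,0,0.1,0,0,0,3.5]
    - [0,0,0,0,0,0,3.5]
    - [0,0,0.1,0,0,0,3.5]
    - [0,0,0,0,0,0,3.5]

```text
time_s: 50.8
tool_pos: [0.461, -0.1517, 0.0942]
tcp_rot: [0.0, 0.706, 0.708, 0.0]
force: [-1.6, 1.4, 3.1]
width: 0.464
grip_force: 51.6
```

Request:
drive_tool:
  motion:
    - [0,0,0,0,0,0,6.5]
    - [0,0,0,0,0,0,6.5]
    - [0,0,0,0,0,0,6.5]
    - [0,0,-4,0,0,0,7.5]
    - [0,0,-6,0,0,0,7.5]
    - [0,0,-4,0,0,0,7.5]
    - [5,-0.4,0,0,0,0,7.5]
    - [5,-0.4,0,0,0,0,7.5]
    - [5,-0.4,0,0,0,0,7.5]
    - [5,-0.4,0,0,0,0,7.5]
    - [5,-0.4,0,0,0,0,7.5]
    - [5,-0.4,0,0,0,0,7.5]

```text
time_s: 52.3
tool_pos: [0.4358, 0.1499, 0.2339]
tcp_rot: [0.0, 0.706, 0.708, 0.0]
force: [0.2, -0.3, 0.5]
width: 0.885
grip_force: 0.0
```

Request:
drive_tool:
  motion:
    - [5,-0.4,0,0,0,0,7.5]
    - [5,-0.5,0,0,0,0,7.5]
    - [5,-0.5,0,0,0,0,7.5]
    - [5,-0.5,3,0,0,0,7.5]
    - [3.5,-0.5,3,0,0,0,7.5]
    - [0,0,0,0,0,0,7.5]
    - [0,0,0,0,0,0,7.5]
    - [0,0,0,0,0,0,7.5]

```text
time_s: 53.3
tool_pos: [0.4125, 0.3827, 0.1749]
tcp_rot: [0.0, 0.707, 0.707, 0.001]
force: [0.1, -0.0, 0.4]
width: 0.873
grip_force: 0.0
```

```bash
python3 bk.py .075 w16.png
```

```text
t 53.35 p [0.4124 0.3828 0.1748] yaw 1.57 q [ 0.54  0.42  1.43 -0.    1.29  0.54] w 0.877
0.56 [0.41  0.392 0.077] (251, 177)
blob [255.2 179.3] [36.5 47.4] 1369 [0.4137 0.39   0.075 ] tool [0.0072 0.0012 0.0999]
blob [ 34.9 315.3] [28.4 75.2] 1388 [0.1357 0.211  0.075 ] tool [-0.1716 -0.277   0.0993]
```

Request:
drive_tool:
  motion:
    - [0.35,0.1,5,0,0,0,7.5]
    - [0,0,4,0,0,0,7.5]
    - [0,0,3,0,0,0,7.5]
    - [0,0,1.4,0,0,0,7.5]
    - [0,0,0,0,0,0,7.5]
    - [0,0,0,0,0,0,3.5]
    - [0,0,0,0,0,0,3.5]
    - [0,0,0,0,0,0,3.5]
    - [0,0,0,0,0,0,3.5]
    - [0,0,-4,0,0,0,3.5]
    - [0,0,-6,0,0,0,3.5]
    - [0,0,-6,0,0,0,3.5]

```text
time_s: 54.95
tool_pos: [0.4124, 0.3867, 0.2021]
tcp_rot: [0.0, 0.706, 0.708, 0.0]
force: [1.2, 0.6, -2.2]
width: 0.463
grip_force: 50.9
```

Request:
drive_tool:
  motion:
    - [-4,0.3,-4,0,0,0,3.5]
    - [-5,0.4,-1,0,0,0,3.5]
    - [-5,0.4,0,0,0,0,3.5]
    - [-5,0.4,0,0,0,0,3.5]
    - [-5,0.4,0,0,0,0,3.5]
    - [-5,0.4,0,0,0,0,3.5]
    - [-5,0.5,0,0,0,0,3.5]
    - [-5,0.5,0,0,0,0,3.5]
    - [-5,0.5,0,0,0,0,3.5]
    - [-5,0.5,0,0,0,0,3.5]
    - [-5,0.5,0,0,0,0,3.5]
    - [0,0,0,0,0,0,3.5]

```text
time_s: 56.45
tool_pos: [0.4616, -0.1557, 0.2497]
tcp_rot: [0.0, 0.708, 0.706, -0.0]
force: [0.0, 0.4, -1.3]
width: 0.461
grip_force: 50.9
```

Request:
drive_tool:
  motion:
    - [0,0,0,0,0,0,3.5]
    - [0,0,0,0,0,0,3.5]

```text
time_s: 56.7
tool_pos: [0.4618, -0.1521, 0.2501]
tcp_rot: [0.0, 0.706, 0.708, 0.0]
force: [0.4, 0.1, -1.5]
width: 0.461
grip_force: 50.9
```

Seating should now be at about TCP z = 0.118–0.119.

Request:
drive_tool:
  motion:
    - [0,0,5,0,0,0,3.5]
    - [0,0,4,0,0,0,3.5]
    - [0,0,2.5,0,0,0,3.5]
    - [0,0,1,0,0,0,3.5]
    - [0,0,0.4,0,0,0,3.5]
    - [0,0,0,0,0,0,3.5]
    - [0,0,0.1,0,0,0,3.5]
    - [0,0,0,0,0,0,3.5]

```text
time_s: 57.7
tool_pos: [0.462, -0.1531, 0.1202]
tcp_rot: [0.0, 0.706, 0.708, 0.0]
force: [-0.8, -0.2, 0.1]
width: 0.464
grip_force: 50.9
```

Request:
drive_tool:
  motion:
    - [0,0,0.1,0,0,0,3.5]
    - [0,0,0,0,0,0,3.5]
    - [0,0,0.05,0,0,0,3.5]
    - [0,0,0,0,0,0,3.5]

```text
time_s: 58.2
tool_pos: [0.4619, -0.1532, 0.1186]
tcp_rot: [0.0, 0.706, 0.708, 0.0]
force: [-0.6, 1.4, 3.0]
width: 0.46
grip_force: 51.3
```

Seated. I'll release, retreat upward to a clear pose, and check with the cameras.

Request:
drive_tool:
  motion:
    - [0,0,0,0,0,0,6.5]
    - [0,0,0,0,0,0,6.5]
    - [0,0,0,0,0,0,6.5]
    - [0,0,-4,0,0,0,7.5]
    - [0,0,-6,0,0,0,7.5]
    - [0,0,-4,0,0,0,7.5]
    - [5,0,0,0,0,0,7.5]
    - [5,0,0,0,0,0,7.5]
    - [0,0,0,0,0,0,7.5]
    - [0,0,0,0,0,0,7.5]
    - [0,0,0,0,0,0,7.5]

```text
time_s: 59.58
tool_pos: [0.4616, -0.054, 0.2581]
tcp_rot: [-0.0, 0.707, 0.707, -0.0]
force: [-0.3, -0.1, 0.4]
width: 0.877
grip_force: 0.0
```

Run:
```python
from h import *
print(T()[0])
for n in("wrist","side","scene"):
    im,A=snap(n,n+"9.png")
    for q in("stone_0","beaker_0","tamper","small_tin"): print(n,q,[(d[0],d[1].tolist(),im[min(max(px(A,d[2])[1],0),383),min(max(px(A,d[2])[0],0),511)].tolist()) for d in find(n,q,A)])
    if n!="wrist":
        g=im.min(2)
        for z in(.152,.127,.102,.02):
            u,v=proj(A,[.4615,-.152,z]); r=g[v,max(u-30,0):u+31:2]; print(n,z,(u,v),' '.join(map(str,r)))
```

```text
[ 0.4616262  -0.05402436  0.25814421]
wrist stone_0 [(0.94, [0.397, 0.017, 0.037], [169, 181, 182]), (0.82, [0.452, 0.02, 0.03], [169, 181, 183]), (0.76, [0.512, 0.021, 0.028], [172, 185, 185]), (0.75, [0.465, -0.034, 0.031], [171, 184, 185]), (0.74, [0.429, -0.022, 0.028], [178, 191, 191]), (0.69, [0.523, -0.044, 0.024], [173, 185, 186]), (0.67, [0.562, -0.28, 0.022], [41, 240, 252]), (0.31, [0.461, -0.125, 0.038], [230, 232, 230])]
wrist beaker_0 [(0.67, [0.466, -0.138, 0.139], [238, 240, 238]), (0.66, [0.459, -0.12, 0.061], [230, 232, 231]), (0.61, [0.461, -0.123, 0.038], [229, 231, 230])]
wrist tamper [(0.68, [0.456, -0.241, 0.091], [108, 168, 206])]
wrist small_tin [(0.49, [0.463, -0.124, 0.038], [232, 233, 232])]
side stone_0 [(0.64, [0.567, -0.297, 0.021], [31, 154, 188]), (0.49, [0.521, -0.057, 0.024], [115, 126, 128]), (0.47, [0.399, 0.006, 0.028], [126, 140, 146]), (0.46, [0.418, -0.355, 0.025], [97, 105, 12]), (0.43, [0.418, -0.035, 0.024], [117, 132, 133])]
side beaker_0 [(0.86, [0.463, -0.173, 0.122], [139, 144, 146]), (0.55, [0.477, -0.175, 0.062], [127, 132, 131])]
sid
[... 1080 characters left out ...]
, 0.037], [212, 219, 215])]
scene tamper [(0.5, [0.443, -0.247, 0.054], [57, 89, 111])]
scene small_tin [(0.5, [0.449, -0.441, 0.028], [96, 125, 172])]
scene 0.152 (275, 148) 130 183 185 161 83 81 119 130 119 30 33 34 31 152 222 224 225 226 231 138 124 104 98 98 73 105 124 124 105 99 25
scene 0.127 (275, 153) 116 121 134 134 147 142 129 143 141 136 130 96 45 218 225 220 213 196 175 152 117 105 104 57 68 126 122 115 88 18 16
scene 0.102 (275, 159) 128 119 142 142 143 142 138 139 113 93 91 134 215 223 224 217 216 197 175 157 50 105 64 66 59 37 39 41 64 72 77
scene 0.02 (274, 175) 130 104 90 88 92 132 143 124 87 102 133 134 215 218 224 180 200 180 163 150 151 88 88 84 74 112 119 119 122 126 124
```

```bash
python3 -c "
from h import *
print(ticket.job_done())"
```

```text
the job is handed in; nothing more can be done
None
```

I handed the job in at about 60 s, with no verdict returned: all three loose stones are in the wide compartment and tamped into one level layer with the three from the heap, the three loose beakers are stacked upright on the base beaker, the tamper stands upright on the bench beside the tray, and the tin was not touched; I lifted the heap's top stone off with the gripper instead of pushing it off with the board.

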